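Slide the calibration block under the gauge bridge

TASK

Put the blue calibration block lengthwise into the open front end of the guide lane on the granite plate, then slide it along the lane under the green gauge bridge until it is fully home against the end stop, and let go of it. Do not knock the bridge, and leave the other things on the plate where they are.

Things in the scene. Friction and masses are not known exactly. Their poses are not given: they have to be found in the camera images.
- block_center (a point): Centre of the loose blue anodised aluminium calibration block, 80 mm long (its x axis) x 40 mm wide (y) x 40 mm high (z), about 0.35 kg; it starts lying flat on the black granite plate. The centre is 20 mm above the plate. It is the same either way round.
- lane: Fixed guide lane on the granite plate (plate top 40 mm above the work surface). Origin on the plate's surface, mid-lane; x points inwards from the open mouth to the end stop, z up. 46 mm wide between aluminium fences 12 mm thick, 10 mm high, from x = -110 to +100 mm, flared outwards from -110 to -135 mm. No floor of its own. Home, the block's centre is at x = +60 mm, its near end at x = +20 mm.
- lane_mouth (a point): Centre of the lane's mouth, on the plate's surface, where the straight fences begin (lane x = -110 mm).
- lane_stop (a point): Centre of the near face of the steel end stop (46 mm wide, 30 mm high) at lane x = +100 mm, 20 mm above the plate.
- bridge_edge (a point): Middle of the lower front edge (yellow) of the bridge, at lane x = -10 mm, 75 mm above the plate. The lane is open above ahead of this edge (100 mm); the block at home has its near end 30 mm inside it.
- stand: Fixed maple stand, 200 x 90 x 32 mm, origin under its centre on the plate; holds three discs upright, tops 72 mm above the plate.
- disc0_center (a point): Centre of a loose upright chrome slotted disc, 60 mm across and 10 mm thick, in the stand.
- disc1_center (a point): The second such disc.
- disc2_center (a point): The third such disc.
- iron_center (a point): Centre of the loose squat grey cast-iron counterweight, 80 mm across, 65 mm high.
- brass_center (a point): Centre of the loose brass hook-top weight, 36 mm across, about 80 mm high.
- caliper_center (a point): Middle of the beam of the loose steel vernier caliper, 230 mm long, lying flat at one side of the plate.
- bridge: Fixed green bridge over the lane; same origin and axes as the lane. Its deck is 18 mm thick (75 to 93 mm above the plate), 166 mm wide, from x = -10 to +115 mm, on two side walls 126 mm apart that begin at x = +15 mm. A 24 mm wide window in the deck lies over the lane; a dial gauge stands on the deck from x = +60 mm inwards.
- block: The same blue block, with its origin at the centre of its underside.
Mind the look-alikes: they are no part of the job. Of the things that look like the block, the largest one is meant.

How it is judged:
On the way:
1. the block lies flat between the fences in the open front part of the lane (y of block_center in the frame of lane between -0.008 and 0.008 m and z of block_center in the frame of lane between 0.014 and 0.026 m and angle between the x axis of block_center and the x axis of lane, either way round below 0.15 rad and angle between block_center's own z axis and vertical below 0.1 rad and x of block_center in the frame of lane between -0.14 and -0.02 m), for 0.1 s.
At the end, for the whole second after the job is handed in: The block lies flat on the plate, lengthwise in the lane (within 8 mm of its centre line and 0.15 rad), at rest and within 6 mm of touching the end stop (y of block_center in the frame of lane between -0.008 and 0.008 m and z of block_center in the frame of lane between 0.014 and 0.026 m and angle between the x axis of block_center and the x axis of lane, either way round below 0.15 rad and angle between block_center's own z axis and vertical below 0.1 rad and x of block_center in the frame of lane above 0.054 m and linear speed of block below 0.01 m/s).
It fails at once if the iron counterweight, brass weight or caliper is moved by more than 30 mm (distance of any of iron_center, brass_center, caliper_center from where it was at the start of the episode above 0.03 m).
It fails at once if a slotted disc is moved by more than 30 mm (distance of any of disc0_center, disc1_center, disc2_center from where it was at the start of the episode above 0.03 m).
It fails at once if the robot or the block knocks the bridge with more than 15 N (contact force between any of the arm, the fingers, block and bridge above 15 N).
It also fails if it takes over 58 s, if anything falls off the work surface, if the arm or the gripper's body presses on something with over 40 N, if the wrist force passes 120 N, or if a joint passes its speed limit or range.

ROBOT

A 6-joint arm with a two-finger parallel gripper is mounted at the origin on the work surface. World frame = base frame: x ahead of the robot, y to its left, z up, the work surface at z = 0. Lengths are in m, angles in rad, forces in N, time in s.
With the tool pointing down it reaches from about 0.275 to 0.975 m from the base axis. Payload 8.4 kg.
Tool frame: the origin (TCP) lies where the fingers leave the gripper's body, on its centre line; the fingertips stand 88 mm ahead of it and the grasp point (between the pads) lies 69 mm ahead of it; z points along the fingers, y is the line along which they close (so a half turn about z gives the same grasp; the last joint's range is limited). The gripper opens to 92 mm and grips with 3 to 60 N. Pads are 20 mm wide; open, the fingers measure 128 mm over their backs; the gripper's body (75 mm by 189 mm) begins 69 mm behind the grasp point.
Start: joints at [1.153, 0.353, 1.633, -0, 1.155, -0.002], TCP at [0.252, 0.572, 0.303] pointing down, gripper open.
Joint ranges: [-2.63, 2.63], [-0.92, 2.1], [0.06, 2.66], [-1.3, 4.44], [0, 2.69], [-3.02, 3.02]. Speed limits (rad/s): [2.22, 2.22, 2.79, 3.14, 3.14, 3.14].

INTERFACE

Orientations are given as a unit quaternion [x, y, z, w].
In Python, from cell import r gives the robot as it stands.
- The arm moves only by the tool apply_moves, never from a script. Its argument "rows" is text: rows parted by semicolons, each of 6 numbers parted by spaces: the shift along the tool's x, y, z each as a share of 0.15 m, from -1 to 1, then the turn, a rotation vector about the tool's x, y, z each as a share of 60 degrees, from -1 to 1. A call has exactly 8 rows; each row is the pose to reach, as a shift and turn from the pose commanded when the call began, along the tool's axes at that moment; what a row does not reach only later rows make up. A row lasts 1/8 s, in which the tool goes at most 62.5 mm and 10.7 degrees, less where a joint would pass 70% of its speed; a pose out of reach is approached as far as the arm can. A call with a number of a shift or a turn outside -1 to 1 is refused whole. A call with a gripper value outside its range is refused whole. "hand" is the gripper's target within -1 to 1 (fully open at 1, half-way at 0, shut at -1), set as the call begins (left out, the last holds). The fingers move at their own pace and stop on an object; "grip_force" is the grip in N (left out, the last holds). Time passes only in rows, so rows that repeat a pose let the fingers close, or fill a call up. It gives the time, the measured TCP pose, the force, the opening and the grip force at its end, in the units of the state.
- r.read_state(): the state, without advancing time (a new reading comes with each control period).
- r.snapshot(name): name is "scene" or "side" or "wrist"; returns a dict with "frame" (384x512x3 uint8, red, green, blue), "mtx" (3x3 intrinsics, pixels), "k1" (the pictures are not rectified: a ray, as slopes to the right and down, at radius r is drawn at 1 + k1 r^2 times it, then the intrinsics apply), "world_from_camera" (4x4, takes a point from camera to world coordinates); the wrist camera has in their place "mount" (4x4, takes a point from camera to tool coordinates, whose origin is the TCP and whose axes are the flange's). Camera axes: x right, y up, looking along -z (the intrinsics and any distortion apply to the point x, -y, -z); pixel columns grow to the right and rows downward; lengths in m; the calibration is good to about 2 mm. A picture is of the moment at which its call begins: read the wrist's pose just before it. There is no depth.
- r.hand_in(): hands the job in; it is judged then, once.
The state is a dict: "time": time; "joints": joint angles; "qvel": joint speeds; "effort": joint torques, N m; "eef_pos": TCP position; "eef_rot": TCP orientation; "ft_force": force on the tool from outside, world axes, zero at the start; "wrist_torque": the same for the moment, N m; "grip_width": finger opening in m; "finger_force": force on a finger pad.
Only numpy, scipy, OpenCV 4.12 (cv2) and the standard library are available. Lean on these libraries where they do the work, as an engineer would, in place of code of your own. Each camera call takes 0.05 s, during which the arm holds its last target. There are 200 camera calls.

## Working session

There is one attempt and no reset: what is moved stays moved. The work goes in short steps, Python scripts to look and compute and a tool call to move; the robot and the scene stay as the last step left them, time stands still between calls to the robot, and variables do not carry over. Pictures are saved under pics/ and viewed, at most 10 in all, crops included, and the job is handed in when it is done.

Besides the shell and the picture viewer there is one more tool, called after "Emit:" as name(argument=value, ...) on one line, values as JSON. apply_moves: Moves the arm, as the interface text tells. Shift numbers are shares of 0.15 m and turn numbers shares of 60 degrees, none past 1 either way. Its arguments: {"type":"object","properties":{"rows":{"type":"string"},"hand":{"type":"number"},"grip_force":{"type":"number"}},"required":["rows"]}

```bash
ls; mkdir -p pics; cat > h.py <<'E'
import numpy as np,cv2
from cell import r
from scipy.spatial.transform import Rotation as R
def ray(s,uv,st=None):
    K=s["mtx"];k=float(s["k1"])
    uv=np.atleast_2d(np.array(uv,float))
    p=np.c_[(uv[:,0]-K[0][2])/K[0][0],(uv[:,1]-K[1][2])/K[1][1]]
    q=p.copy()
    for _ in range(30): q=p/(1+k*(q**2).sum(1,keepdims=True))
    d=np.c_[q[:,0],-q[:,1],-np.ones(len(q))]
    if "mount" in s:
        T=np.eye(4);T[:3,:3]=R.from_quat(st["eef_rot"]).as_matrix();T[:3,3]=st["eef_pos"];T=T@np.array(s["mount"])
    else: T=np.array(s["world_from_camera"])
    return T[:3,3],d@T[:3,:3].T
def plane(s,uv,z,st=None):
    o,d=ray(s,uv,st); return o+d*((z-o[2])/d[:,2])[:,None]
E
python3 - <<'E'
from h import *
st=r.read_state();print(st)
for n in("scene","side","wrist"):
    s=r.snapshot(n);np.save(f"pics/{n}0.npy",s,allow_pickle=True)
    cv2.imwrite(f"pics/{n}0.png",s["frame"][:,:,::-1])
    print(n,s["mtx"],s["k1"],s.get("world_from_camera",s.get("mount")))
a=cv2.imread("pics/scene0.png");b=cv2.imread("pics/side0.png")
cv2.imwrite("pics/a.png",cv2.resize(a,(800,600)));cv2.imwrite("pics/b.png",cv2.resize(b,(800,600)))
E
```

```text
pics
{'time': 0.0, 'joints': array([ 1.15261903e+00,  3.53656843e-01,  1.63413691e+00, -5.13546621e-05,
        1.15518176e+00, -2.44985113e-03]), 'qvel': array([ 0.00094486, -0.00049283,  0.00077574,  0.00079217, -0.00085925,
       -0.00019248]), 'effort': array([-1.75725192e-03, -5.93857813e+01, -3.34188795e+01,  6.95679733e-02,
        2.36073876e-02, -1.56745014e-04]), 'eef_pos': array([0.25229821, 0.57140525, 0.30195699]), 'eef_rot': array([ 2.06359871e-01,  9.78475919e-01, -6.81093724e-04, -1.21379947e-04]), 'ft_force': array([ 0.37448996, -0.10723799,  0.63351567]), 'wrist_torque': array([ 0.00811242, -0.02947063, -0.01222809]), 'finger_force': 0.0, 'grip_width': 0.09187148854938365}
scene [[400.29242769   0.         254.22954827]
 [  0.         400.29242769 191.76597298]
 [  0.           0.           1.        ]] -0.08063695329137471 [[-0.12619493 -0.79355981  0.59526269  1.21745624]
 [ 0.99190592 -0.1094408   0.06438449  0.17680441]
 [ 0.01405309  0.59856958  0.80094754  1.00822216]
 [ 0.          0.          0.          1.        ]]
side [[360.07361046   0.         258.10319287]
 [  0.         360.07361046 188.90306712]
 [  0.           0.           1.        ]] -0.032331862843464336 [[ 0.99749118  0.05117012 -0.04891801  0.46182572]
 [-0.07047643  0.65275479 -0.75428394 -0.59472163]
 [-0.00666533  0.75583914  0.65472343  0.68372433]
 [ 0.          0.          0.          1.        ]]
wrist [[326.70176532   0.         254.99364469]
 [  0.         326.70176532 193.69008059]
 [  0.           0.           1.        ]] -0.08120492638392317 [[ 3.41796939e-04  9.58698223e-01  2.84425033e-01  8.08106254e-02]
 [ 9.99999811e-01 -4.72904395e-04  3.92285191e-04  4.35701699e-04]
 [ 5.10588964e-04  2.84424845e-01 -9.58698204e-01 -8.21287501e-02]
 [ 0.00000000e+00  0.00000000e+00  0.00000000e+00  1.00000000e+00]]
```

View pics/a.png

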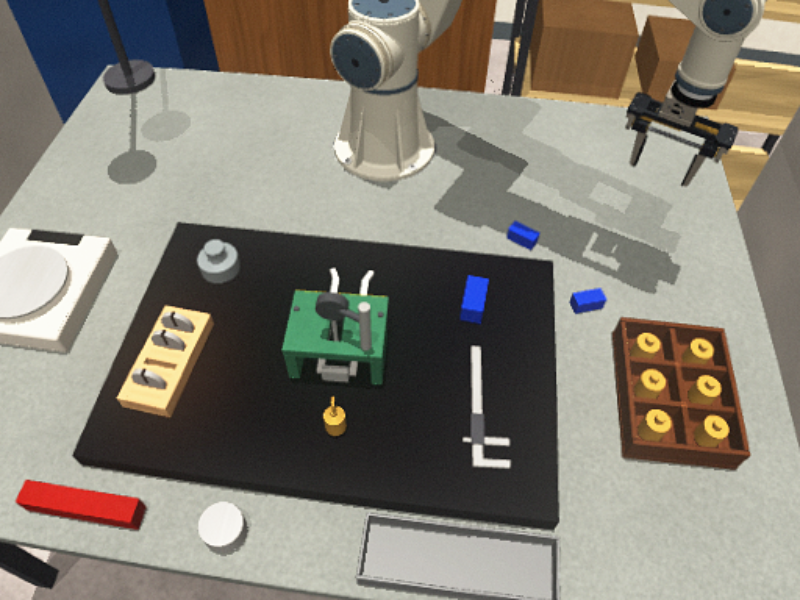

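View pics/b.png

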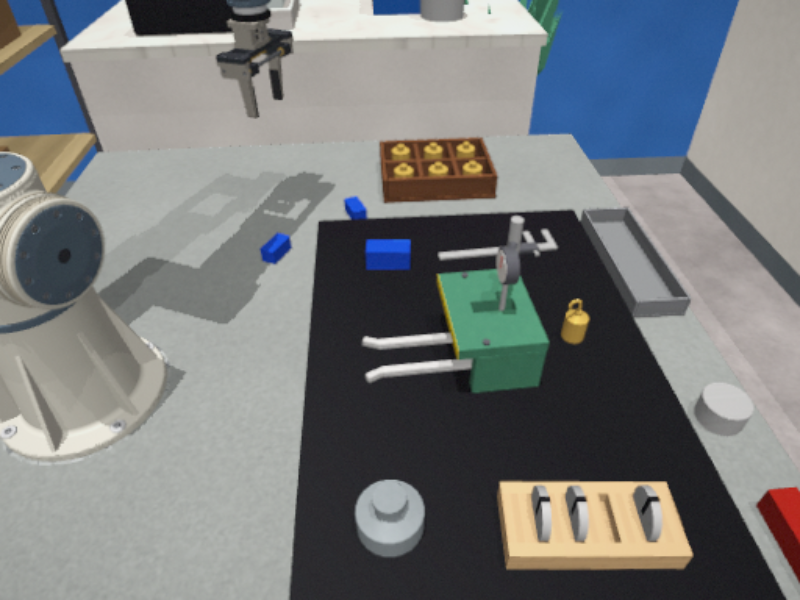

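Three blue candidates in the scene view (800x600 scale): (475,298) on the plate, and (522,235) and (588,300) on the work surface. The first is the largest and the only one on the granite, so it fits the description. The lane mouth is at about (350,270), opening towards the robot, and the yellow edge is at about (450,315) in the side view. Next I measure these and confirm the block in a crop.

```bash
python3 - <<'E'
from h import *
ims={}
for n in("scene","side"):
    s=np.load(f"pics/{n}0.npy",allow_pickle=True).item()
    f=s["frame"];hsv=cv2.cvtColor(f,cv2.COLOR_RGB2HSV)
    m=cv2.inRange(hsv,(112,150,60),(128,255,255))
    cs,_=cv2.findContours(m,0,2)
    print(n)
    for c in sorted(cs,key=cv2.contourArea)[-5:]:
        if cv2.contourArea(c)<40: continue
        print(" blue",cv2.contourArea(c),cv2.minAreaRect(c)[0], cv2.boundingRect(c))
        hull=cv2.approxPolyDP(cv2.convexHull(c),2,True)[:,0]
        print(hull.tolist(), plane(s,hull,.08)[:,:2].round(3).tolist())
    y=cv2.inRange(hsv,(22,120,100),(35,255,255)); 
    for c in cv2.findContours(y,0,2)[0]:
        if cv2.contourArea(c)>5: print(" yel",cv2.boundingRect(c),cv2.minAreaRect(c),plane(s,cv2.boxPoints(cv2.minAreaRect(c)),.115)[:,:2].round(3).tolist())
    # bright fences
    w=cv2.inRange(hsv,(0,0,120),(179,60,255))
    for c in cv2.findContours(w,0,2)[0]:
        x,yy,ww,hh=cv2.boundingRect(c); 
        if 20<cv2.contourArea(c)<1500 and 180<x<320 and 140<yy<260: 
            print(" white",(x,yy,ww,hh)); p=cv2.approxPolyDP(c,1.5,True)[:,0]; print(p.tolist(),plane(s,p,.05)[:,:2].round(3).tolist())
    ims[n]=f[:,:,::-1]
A=cv2.resize(ims["scene"][140:260,170:400],(800,417),interpolation=2)
B=cv2.resize(ims["side"][140:260,190:420],(800,417),interpolation=2)
cv2.imwrite("pics/c.png",cv2.resize(np.vstack([A,B]),(575,600)))
E
```

```text
scene
 blue 197.5 (334.20001220703125, 150.1000213623047) (325, 142, 20, 18)
[[329, 142], [344, 149], [339, 159], [325, 152]] [[0.296, 0.315], [0.32, 0.363], [0.365, 0.347], [0.342, 0.303]]
 blue 228.0 (375.9189147949219, 192.01351928710938) (365, 185, 23, 15)
[[384, 185], [387, 191], [385, 196], [367, 198], [367, 188]] [[0.45, 0.482], [0.471, 0.489], [0.491, 0.482], [0.505, 0.428], [0.468, 0.43]]
 blue 386.0 (302.9362487792969, 191.1946258544922) (294, 176, 19, 32)
[[299, 176], [312, 178], [307, 207], [294, 203]] [[0.451, 0.227], [0.453, 0.267], [0.561, 0.257], [0.552, 0.219]]
 yel (451, 267, 15, 13) ((458.0, 273.0), (12.0, 14.0), 90.0) [[0.72, 0.625], [0.716, 0.662], [0.75, 0.656], [0.754, 0.62]]
 yel (207, 266, 12, 6) ((212.24998474121094, 268.75), (11.172287940979004, 4.808326244354248), 8.130102157592773) [[0.806, 0.02], [0.794, 0.019], [0.794, 0.047], [0.807, 0.047]]
 yel (414, 262, 15, 14) ((421.0, 268.5), (13.0, 14.0), 90.0) [[0.717, 0.531], [0.713, 0.567], [0.749, 0.562], [0.754, 0.527]]
 yel (447, 241, 14, 13) ((453.5, 247.0), (12.0, 13.0), 90.0) [[0.644, 0.626], [0.64, 0.6
[... 2307 characters left out ...]
238], [234, 241], [238, 243], [244, 240], [300, 235]] [[0.6, -0.021], [0.465, -0.024], [0.443, -0.034], [0.441, -0.043], [0.45, -0.05], [0.464, -0.042], [0.595, -0.037]]
 white (232, 213, 58, 10)
[[289, 217], [287, 213], [243, 217], [233, 215], [232, 220], [252, 222]] [[0.578, 0.024], [0.575, 0.038], [0.465, 0.033], [0.44, 0.042], [0.437, 0.024], [0.486, 0.014]]
 white (281, 158, 50, 23)
[[330, 162], [323, 163], [318, 158], [281, 161], [281, 164], [318, 162], [318, 175], [321, 180], [324, 174], [323, 165], [327, 166]] [[0.728, 0.239], [0.707, 0.236], [0.697, 0.262], [0.585, 0.256], [0.584, 0.241], [0.693, 0.242], [0.681, 0.182], [0.685, 0.159], [0.699, 0.185], [0.705, 0.227], [0.715, 0.221]]
```

View pics/c.png

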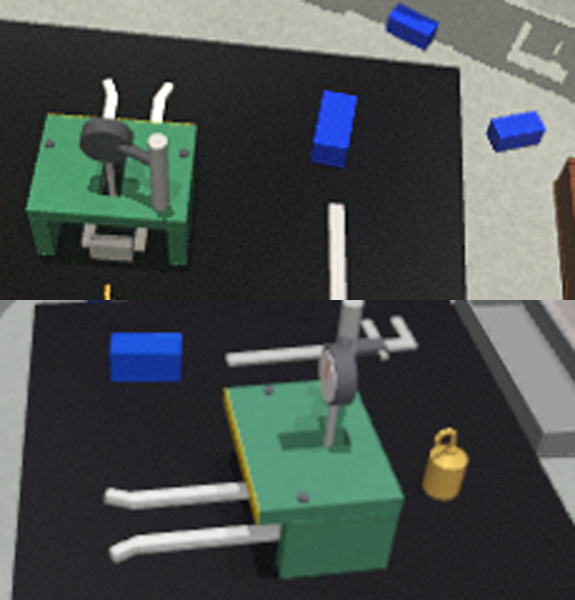

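The crop shows the largest blue block on the granite plate at crop (335,128) in the top half. The two smaller pieces are off the plate, so this is the one meant. It lies at about (0.49, 0.243). The lane runs along about +x with its mouth near (0.465, 0.0) and the bridge edge at x≈0.565. Next I plan the approach with tool x facing forward, so that the camera stays up during the later tilted push.

```bash
cat >> h.py <<'E'
def rot(yaw,tilt=0):  # tool x forward at yaw (deg), fingers tilted forward
    return R.from_euler('z',yaw,degrees=True)*R.from_euler('y',-tilt,degrees=True)*R.from_matrix(np.diag([1.,-1,-1]))
def plan(p,yaw,tilt=0,n=1):
    st=r.read_state();R0=R.from_quat(st["eef_rot"]);q=rot(yaw,tilt);d=np.array(p)-st["eef_pos"];w=(R0.inv()*q).as_rotvec(degrees=True)
    print(st["time"],"now",st["eef_pos"].round(4),R0.as_matrix()[:,0].round(3))
    for i in range(n):
        Ri=R0*R.from_rotvec(w*i/n,degrees=True)
        print((Ri.inv().apply(d/n)/.15).round(3),(w/n/60).round(3))
E
python3 -c "
from h import *
plan([.49,.243,.24],-4,0,3)"
```

```text
0.15 now [0.2523 0.5715 0.3021] [-0.915  0.404  0.   ]
[-0.778 -0.454  0.139] [-0.    0.    0.89]
[-0.829  0.354  0.138] [-0.    0.    0.89]
[-0.21   0.876  0.138] [-0.    0.    0.89]
```

Emit:
apply_moves(rows="-0.13 -0.08 0.02 0 0 0.15; -0.26 -0.15 0.05 0 0 0.3; -0.39 -0.23 0.07 0 0 0.45; -0.52 -0.3 0.09 0 0 0.6; -0.65 -0.38 0.12 0 0 0.75; -0.78 -0.454 0.139 0 0 0.89; -0.78 -0.454 0.139 0 0 0.89; -0.78 -0.454 0.139 0 0 0.89", hand=1)

```text
time: 1.15
eef_pos: [0.3318, 0.4626, 0.2819]
eef_rot: [0.623, 0.782, 0.0, -0.0]
ft_force: [-0.8, -0.6, -0.6]
grip_width: 0.0918
finger_force: 0.0
```

Emit:
apply_moves(rows="-0.14 0.06 0.02 0 0 0.15; -0.28 0.12 0.05 0 0 0.3; -0.42 0.18 0.07 0 0 0.45; -0.55 0.24 0.09 0 0 0.6; -0.69 0.3 0.12 0 0 0.75; -0.83 0.354 0.138 0 0 0.89; -0.83 0.354 0.138 0 0 0.89; -0.83 0.354 0.138 0 0 0.89")

```text
time: 2.15
eef_pos: [0.411, 0.3534, 0.2613]
eef_rot: [0.908, 0.419, 0.0, -0.0]
ft_force: [-0.6, 0.4, 0.2]
grip_width: 0.0917
finger_force: 0.0
```

Emit:
apply_moves(rows="-0.04 0.15 0.02 0 0 0.15; -0.07 0.29 0.05 0 0 0.3; -0.11 0.44 0.07 0 0 0.45; -0.14 0.58 0.09 0 0 0.6; -0.18 0.73 0.12 0 0 0.75; -0.21 0.876 0.138 0 0 0.89; -0.21 0.876 0.138 0 0 0.89; -0.21 0.876 0.138 0 0 0.89")

```text
time: 3.15
eef_pos: [0.4901, 0.244, 0.2405]
eef_rot: [0.999, -0.033, -0.0, -0.0]
ft_force: [-0.9, 0.0, 0.5]
grip_width: 0.0916
finger_force: 0.0
```

```bash
python3 - <<'E'
from h import *
st=r.read_state();s=r.snapshot("wrist");f=s["frame"]
plan([.49,.243,.24],-4)
hsv=cv2.cvtColor(f,cv2.COLOR_RGB2HSV)
m=cv2.inRange(hsv,(112,150,60),(128,255,255))
c=max(cv2.findContours(m,0,2)[0],key=cv2.contourArea)
h=cv2.approxPolyDP(cv2.convexHull(c),3,True)[:,0]
print(h.tolist());P=plane(s,h,.08,st)[:,:2];print(P.round(4).tolist())
v=hsv[:,:,2][m>0];print(np.percentile(v,[5,25,50,75,95]))
cv2.imwrite("pics/w1.png",f[:,:,::-1])
E
```

```text
3.2 now [0.4901 0.244  0.2406] [ 0.998 -0.066 -0.   ]
[0.    0.007 0.004] [-0.     0.     0.003]
[[280, 148], [286, 157], [282, 250], [233, 252], [231, 179], [235, 148]]
[[0.5328, 0.2229], [0.5257, 0.2187], [0.449, 0.2249], [0.4498, 0.2652], [0.5114, 0.2614], [0.5349, 0.2564]]
[127. 180. 203. 245. 248.]
```

View pics/w1.png

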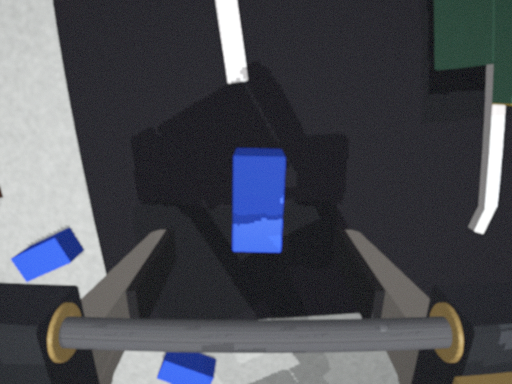

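The wrist view shows the block's top face centred at about (258,204) px, corners (233,157), (286,157), (282,250) and (233,252). That puts its centre at about (0.488, 0.242) with yaw about -4°. I'll go down and grip.

Emit:
apply_moves(rows="-0.01 0.01 0.12 0 0 0; -0.01 0.01 0.24 0 0 0; -0.01 0.01 0.36 0 0 0; -0.01 0.01 0.46 0 0 0; -0.01 0.01 0.56 0 0 0; -0.01 0.01 0.62 0 0 0; -0.01 0.01 0.655 0 0 0; -0.01 0.01 0.655 0 0 0")

```text
time: 4.2
eef_pos: [0.4889, 0.2416, 0.142]
eef_rot: [0.999, -0.035, -0.0, 0.0]
ft_force: [-0.7, 0.3, -0.2]
grip_width: 0.0923
finger_force: 0.0
```

Emit:
apply_moves(rows="0 0 0 0 0 0; 0 0 0 0 0 0; 0 0 0 0 0 0; 0 0 0 0 0 0; 0 0 0 0 0 0; 0 0 0 0 0 0; 0 0 0 0 0 0; 0 0 0 0 0 0", hand=-1, grip_force=25)

```text
time: 5.2
eef_pos: [0.489, 0.2417, 0.1422]
eef_rot: [0.999, -0.035, 0.0, -0.0]
ft_force: [0.3, 0.8, -0.1]
grip_width: 0.0399
finger_force: 24.9
```

Emit:
apply_moves(rows="0 0 -0.08 0 0 0; 0 0 -0.18 0 0 0; 0 0 -0.28 0 0 0; 0 0 -0.38 0 0 0; 0 0 -0.48 0 0 0; 0 0 -0.55 0 0 0; 0 0 -0.6 0 0 0; 0 0 -0.6 0 0 0")

```text
time: 6.2
eef_pos: [0.4891, 0.2417, 0.2326]
eef_rot: [0.999, -0.035, 0.0, -0.0]
ft_force: [0.3, 0.2, -4.4]
grip_width: 0.0399
finger_force: 24.9
```

```bash
python3 - <<'E'
from h import *
plan([.42,.01,.235],2.5,0,2)
E
```

```text
6.2 now [0.4891 0.2417 0.2326] [ 0.998 -0.07   0.001]
[-0.176  0.787 -0.008] [-0.    -0.    -0.054]
[-0.22   0.775 -0.008] [-0.    -0.    -0.054]
```

Emit:
apply_moves(rows="-0.02 0.1 0 0 0 -0.01; -0.05 0.22 0 0 0 -0.02; -0.07 0.34 0 0 0 -0.03; -0.1 0.46 0 0 0 -0.04; -0.12 0.57 0 0 0 -0.05; -0.15 0.67 0 0 0 -0.05; -0.18 0.75 0 0 0 -0.054; -0.18 0.787 0 0 0 -0.054")

```text
time: 7.2
eef_pos: [0.4531, 0.1249, 0.2321]
eef_rot: [1.0, -0.007, -0.0, 0.0]
ft_force: [-0.2, 1.1, -3.8]
grip_width: 0.0395
finger_force: 24.9
```

Emit:
apply_moves(rows="-0.03 0.1 0 0 0 -0.01; -0.06 0.22 0 0 0 -0.02; -0.1 0.34 0 0 0 -0.03; -0.13 0.46 0 0 0 -0.04; -0.16 0.57 0 0 0 -0.05; -0.2 0.68 0 0 0 -0.05; -0.22 0.775 0 0 0 -0.054; -0.22 0.775 0 0 0 -0.054")

```text
time: 8.2
eef_pos: [0.4189, 0.0093, 0.2322]
eef_rot: [1.0, 0.021, 0.0, 0.0]
ft_force: [0.8, 0.2, -3.6]
grip_width: 0.0402
finger_force: 24.9
```

```bash
python3 - <<'E'
from h import *
st=r.read_state();s=r.snapshot("wrist");f=s["frame"]
plan([.42,.01,.235],2.5)
np.save("pics/w2.npy",dict(s=s,st=st),allow_pickle=True)
hsv=cv2.cvtColor(f,cv2.COLOR_RGB2HSV)
w=cv2.inRange(hsv,(0,0,110),(179,70,255))
w[260:]=0
for c in cv2.findContours(w,0,2)[0]:
    if cv2.contourArea(c)>100:
        p=cv2.approxPolyDP(c,2,True)[:,0];print(p.tolist());print(plane(s,p,.05,st)[:,:2].round(4).tolist())
y=cv2.inRange(hsv,(22,120,60),(35,255,255));y[250:]=0
for c in cv2.findContours(y,0,2)[0]:
    if cv2.contourArea(c)>20:
        p=cv2.boxPoints(cv2.minAreaRect(c));print("y",p.tolist(),plane(s,p,.115,st)[:,:2].round(4).tolist())
cv2.imwrite("pics/w2.png",cv2.resize(f[:,:,::-1],(800,600)))
E
```

```text
8.25 now [0.4191 0.0098 0.2323] [0.999 0.042 0.   ]
[ 0.006 -0.001 -0.018] [-0.    -0.    -0.002]
[[0, 248], [0, 259], [172, 259]]
[[0.3573, 0.2485], [0.3454, 0.2511], [0.356, 0.0823]]
[[301, 232], [306, 250], [309, 250], [309, 259], [330, 259], [312, 234]]
[[0.3875, -0.0321], [0.3702, -0.038], [0.3703, -0.0407], [0.3614, -0.0416], [0.362, -0.0607], [0.3859, -0.0419]]
[[210, 231], [198, 233], [180, 259], [201, 259]]
[[0.3851, 0.0477], [0.3827, 0.0583], [0.3564, 0.075], [0.3573, 0.0559]]
[[301, 0], [298, 143], [309, 172], [315, 174], [323, 169], [314, 145], [318, 0]]
[[0.5712, -0.018], [0.4651, -0.0233], [0.4415, -0.0343], [0.44, -0.0394], [0.4445, -0.0457], [0.464, -0.0364], [0.572, -0.0306]]
[[240, 0], [223, 0], [227, 144], [217, 168], [221, 172], [231, 171], [243, 142]]
[[0.5691, 0.027], [0.5687, 0.0395], [0.4618, 0.0341], [0.4417, 0.042], [0.4384, 0.0387], [0.4396, 0.0304], [0.464, 0.0212]]
```

View pics/w2.png

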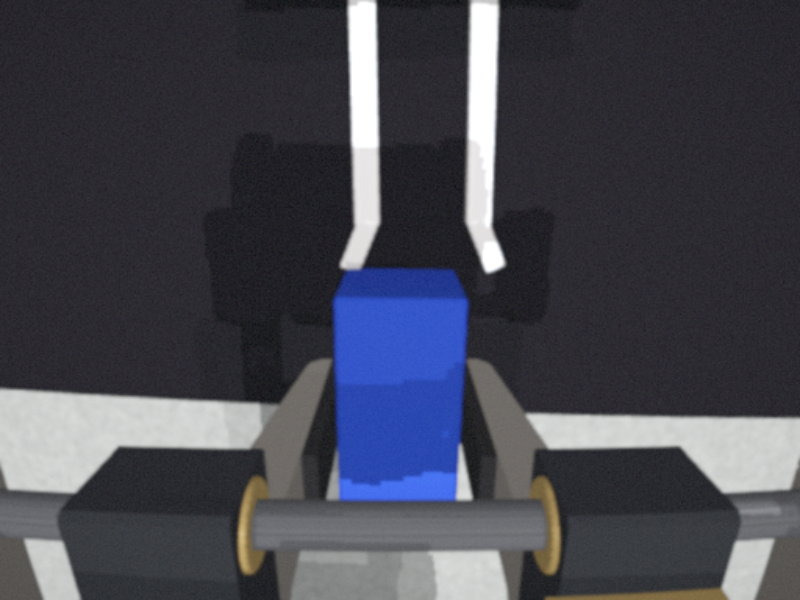

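The wrist view shows the block held, with its front top corners at about (333,300) and (467,298), just behind the mouth. The fences run through (360,222) and (480,222). The lane mouth comes out at about (0.4645, -0.001) with yaw about 3°. Next I check the held block's offset in the same view.

```bash
python3 - <<'E'
from h import *
d=np.load("pics/w2.npy",allow_pickle=True).item();s,st=d["s"],d["st"];f=s["frame"]
zt=.08+st["eef_pos"][2]-.142
px=np.array([(333,300),(467,298),(340,498),(457,498)])*.64
P=plane(s,px,zt,st);print((R.from_quat(st["eef_rot"]).inv().apply(P-st["eef_pos"])).round(4))
a=np.radians(3);M=np.array([.4645,-.001]);u=np.array([np.cos(a),np.sin(a)])
p=M-.06*u;print(p);plan([*p,.165],3);plan([*p,.1428],3)
E
```

```text
[[ 0.0386 -0.0197  0.062 ]
 [ 0.0392  0.0198  0.062 ]
 [-0.031  -0.0201  0.062 ]
 [-0.031   0.0194  0.062 ]]
[ 0.40458223 -0.00414016]
8.25 now [0.4191 0.0098 0.2323] [0.999 0.042 0.   ]
[-0.101  0.089  0.448] [-0.   -0.   -0.01]
8.25 now [0.4191 0.0098 0.2323] [0.999 0.042 0.   ]
[-0.101  0.089  0.596] [-0.   -0.   -0.01]
```

Emit:
apply_moves(rows="-0.05 0.045 0.06 0 0 -0.005; -0.1 0.089 0.14 0 0 -0.01; -0.1 0.089 0.24 0 0 -0.01; -0.1 0.089 0.34 0 0 -0.01; -0.1 0.089 0.44 0 0 -0.01; -0.1 0.089 0.52 0 0 -0.01; -0.1 0.089 0.57 0 0 -0.01; -0.1 0.089 0.592 0 0 -0.01")

```text
time: 9.25
eef_pos: [0.4045, -0.004, 0.1429]
eef_rot: [1.0, 0.027, -0.0, -0.0]
ft_force: [0.6, 0.1, -5.0]
grip_width: 0.04
finger_force: 24.9
```

```bash
python3 - <<'E'
from h import *
st=r.read_state();s=r.snapshot("wrist");f=s["frame"]
print(st["ft_force"])
hsv=cv2.cvtColor(f,cv2.COLOR_RGB2HSV)
w=cv2.inRange(hsv,(0,0,110),(179,70,255));w[230:]=0
for c in cv2.findContours(w,0,2)[0]:
    if cv2.contourArea(c)>100:
        p=cv2.approxPolyDP(c,2,True)[:,0];print(p.tolist());print(plane(s,p,.05,st)[:,:2].round(4).tolist())
a=np.radians(3);M=np.array([.4645,-.001]);u=np.array([np.cos(a),np.sin(a)])
p=M+.035*u;print(p);plan([*p,st["eef_pos"][2]],3)
cv2.imwrite("pics/w3.png",f[:,:,::-1])
E
```

```text
[ 0.61550129  0.0645819  -4.98193723]
[[302, 0], [297, 135], [318, 185], [334, 178], [321, 140], [329, 0]]
[[0.5328, -0.0197], [0.4667, -0.0226], [0.4399, -0.0368], [0.4444, -0.0453], [0.4648, -0.0357], [0.5337, -0.0329]]
[[211, 0], [184, 0], [190, 141], [177, 178], [191, 184], [197, 179], [214, 136]]
[[0.5304, 0.0247], [0.5299, 0.038], [0.4605, 0.0343], [0.4397, 0.0416], [0.4367, 0.0338], [0.4397, 0.0304], [0.4638, 0.0215]]
[0.49945203 0.00083176]
9.3 now [ 0.4045 -0.004   0.1429] [ 0.999  0.053 -0.   ]
[ 0.634  0.002 -0.   ] [-0.     0.     0.001]
```

View pics/w3.png

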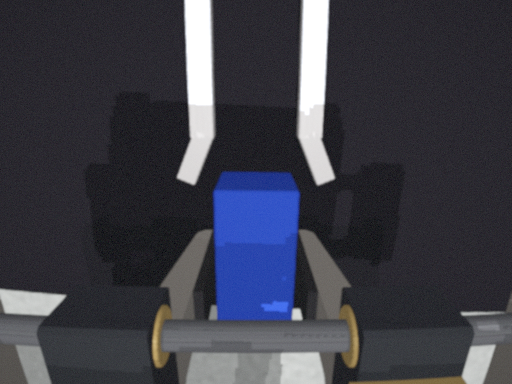

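The block (front edge row 172-190, columns 215-298) is lined up with the fence gap, inner edges at columns 214 and 299 at the mouth. I'll slide it in.

Emit:
apply_moves(rows="0.06 0 0 0 0 0; 0.15 0 0 0 0 0; 0.25 0 0 0 0 0; 0.35 0 0 0 0 0; 0.45 0 0 0 0 0; 0.55 0 0 0 0 0; 0.61 0 0 0 0 0; 0.634 0 0 0 0 0")

```text
time: 10.3
eef_pos: [0.5001, 0.0012, 0.1433]
eef_rot: [1.0, 0.027, -0.0, -0.0]
ft_force: [-0.6, -0.6, -3.7]
grip_width: 0.0399
finger_force: 24.9
```

```bash
python3 - <<'E'
from h import *
st=r.read_state();print(st["ft_force"],st["wrist_torque"],st["eef_pos"])
E
```

```text
[-0.62642826 -0.62511554 -3.66716198] [-0.03212143  0.13555305  0.05613021] [0.50013546 0.00115157 0.14326272]
```

No contact force. I'll lower by 1 mm, release and rise.

Emit:
apply_moves(rows="0 0 0.006 0 0 0; 0 0 0.006 0 0 0; 0 0 0.006 0 0 0; 0 0 0.006 0 0 0; 0 0 0.006 0 0 0; 0 0 0.006 0 0 0; 0 0 0.006 0 0 0; 0 0 0.006 0 0 0", hand=0.4)

```text
time: 11.3
eef_pos: [0.4996, 0.0011, 0.1425]
eef_rot: [1.0, 0.027, -0.0, 0.0]
ft_force: [-0.5, 0.4, -0.2]
grip_width: 0.0644
finger_force: 0.0
```

Emit:
apply_moves(rows="0 0 -0.08 0 0 0; 0 0 -0.2 0 0 0; 0 0 -0.35 0 0 0; 0 0 -0.5 0 0 0; 0 0 -0.65 0 0 0; 0 0 -0.75 0 0 0; 0 0 -0.8 0 0 0; 0 0 -0.8 0 0 0")

```text
time: 12.3
eef_pos: [0.4997, 0.0011, 0.2627]
eef_rot: [1.0, 0.027, 0.0, 0.0]
ft_force: [-0.5, 0.6, 0.9]
grip_width: 0.0646
finger_force: 0.0
```

```bash
python3 - <<'E'
from h import *
st=r.read_state();s=r.snapshot("wrist");f=s["frame"]
hsv=cv2.cvtColor(f,cv2.COLOR_RGB2HSV)
m=cv2.inRange(hsv,(112,150,60),(128,255,255))
c=max(cv2.findContours(m,0,2)[0],key=cv2.contourArea)
h=cv2.approxPolyDP(cv2.convexHull(c),3,True)[:,0]
print(h.tolist(),plane(s,h,.08,st)[:,:2].round(4).tolist())
a=np.radians(3);M=np.array([.4645,-.001]);u=np.array([np.cos(a),np.sin(a)])
th=np.radians(57)
def tcp(tipx,z):  # tip centre at lane x (m), height above plate
    p=M+(tipx+.11-.088*np.sin(th))*u; return [*p,.04+z+.088*np.cos(th)]
# tip 40 mm behind block end (lane x -115), high, then low
print(tcp(-.165,.06));plan(tcp(-.165,.06),3,57,2)
E
```

```text
[[277, 143], [277, 238], [233, 239], [234, 143]] [[0.5453, -0.0139], [0.4619, -0.02], [0.4588, 0.0187], [0.5435, 0.0209]]
[np.float64(0.3358735100694855), np.float64(-0.007741028694230728), np.float64(0.14792823508132238)]
12.35 now [0.4995 0.0011 0.2622] [ 0.999  0.053 -0.   ]
[-0.546  0.     0.381] [-0.     0.475  0.   ]
[-0.662  0.001  0.074] [-0.     0.475  0.   ]
```

The block rests straight in the lane: rear edge x≈0.46, front edge x≈0.544, y offset about 1 mm. Next I close the fingers, back off and tilt them forward for the push.

Emit:
apply_moves(rows="-0.07 0 0.05 0 0.06 0; -0.14 0 0.1 0 0.12 0; -0.21 0 0.15 0 0.18 0; -0.28 0 0.2 0 0.25 0; -0.36 0 0.25 0 0.31 0; -0.44 0 0.3 0 0.38 0; -0.5 0 0.35 0 0.44 0; -0.546 0 0.381 0 0.475 0", hand=-1, grip_force=10)

```text
time: 13.35
eef_pos: [0.4164, -0.0034, 0.2041]
eef_rot: [0.969, 0.026, 0.246, -0.006]
ft_force: [-0.3, 1.2, -0.7]
grip_width: 0.0005
finger_force: 0.0
```

```bash
cat >> h.py <<'E'
M=np.array([.4645,-.0007]);_a=np.radians(3);u=np.array([np.cos(_a),np.sin(_a)])
def tcp(tipx,z,th=57):
    th=np.radians(th);p=M+(tipx+.11-.088*np.sin(th))*u; return [*p,.04+z+.088*np.cos(th)]
E
python3 - <<'E'
from h import *
plan(tcp(-.15,.06),3,57);print(r.read_state()["joints"].round(2),r.read_state()["grip_width"])
E
```

```text
13.35 now [ 0.4164 -0.0034  0.2041] [0.878 0.047 0.476]
[-0.563 -0.001  0.121] [-0.     0.476  0.001]
[-0.04  0.03  2.42  0.23  0.2   1.26] 0.0004965641734578385
```

The wrist is close to its singular point (q5≈0), so the forward tilt will need a wrist flip, and it cannot be reached this close to the base. I'll push with vertical fingers first, up to just before the bridge, and then flip and tilt for the last stretch.

```bash
python3 - <<'E'
from h import *
print(tcp(-.14,.07,0));plan(tcp(-.14,.07,0),3,0)
E
```

```text
[np.float64(0.4345411139573628), np.float64(-0.0022700786872883157), np.float64(0.198)]
13.35 now [ 0.4164 -0.0034  0.2041] [0.878 0.047 0.476]
[ 0.087 -0.001  0.094] [-0.    -0.474  0.001]
```

Emit:
apply_moves(rows="0 0 0 0 -0.08 0; 0 0 0 0 -0.17 0; 0.02 0 0.02 0 -0.25 0; 0.04 0 0.04 0 -0.33 0; 0.06 0 0.06 0 -0.41 0; 0.087 0 0.094 0 -0.474 0; 0.087 0 0.094 0 -0.474 0; 0.087 0 0.094 0 -0.474 0")

```text
time: 14.35
eef_pos: [0.4353, -0.0023, 0.1986]
eef_rot: [1.0, 0.027, 0.0, -0.0]
ft_force: [0.9, 0.2, 0.4]
grip_width: 0.0006
finger_force: 0.0
```

```bash
python3 - <<'E'
from h import *
plan(tcp(-.14,.02,0),3,0);plan(tcp(-.032,.02,0),3,0);print(r.read_state()["joints"].round(3))
E
```

```text
14.35 now [ 0.4353 -0.0023  0.1986] [0.999 0.053 0.001]
[-0.005 -0.     0.337] [-0.    -0.001  0.001]
14.35 now [ 0.4353 -0.0023  0.1986] [0.999 0.053 0.001]
[0.715 0.    0.338] [-0.    -0.001  0.001]
[-0.009  0.203  2.121  0.     0.817  1.508]
```

Emit:
apply_moves(rows="0 0 0.1 0 0 0; 0 0 0.22 0 0 0; 0 0 0.33 0 0 0; 0.03 0 0.337 0 0 0; 0.08 0 0.337 0 0 0; 0.13 0 0.337 0 0 0; 0.19 0 0.337 0 0 0; 0.25 0 0.337 0 0 0")

```text
time: 15.35
eef_pos: [0.4738, -0.0003, 0.1488]
eef_rot: [1.0, 0.027, 0.0, -0.0]
ft_force: [-5.1, -0.2, 3.8]
grip_width: 0.0006
finger_force: 2.4
```

Emit:
apply_moves(rows="0.07 0 0 0 0 0; 0.14 0 0 0 0 0; 0.21 0 0 0 0 0; 0.28 0 0 0 0 0; 0.35 0 0 0 0 0; 0.41 0 0 0 0 0; 0.45 0 0 0 0 0; 0.465 0 0 0 0 0")

```text
time: 16.35
eef_pos: [0.5435, 0.0035, 0.1487]
eef_rot: [1.0, 0.027, 0.001, -0.0]
ft_force: [-5.6, -0.3, 4.8]
grip_width: 0.0009
finger_force: 2.5
```

```bash
python3 - <<'E'
from h import *
plan(tcp(-.032,.02,0),3,0)
f=r.snapshot("side")["frame"][:,:,::-1]
cv2.imwrite("pics/s3.png",cv2.resize(f[120:270,190:390],(800,600)))
E
```

```text
16.35 now [0.5435 0.0035 0.1487] [0.999 0.053 0.001]
[-0.008  0.     0.004] [-0.    -0.001  0.001]
```

View pics/s3.png

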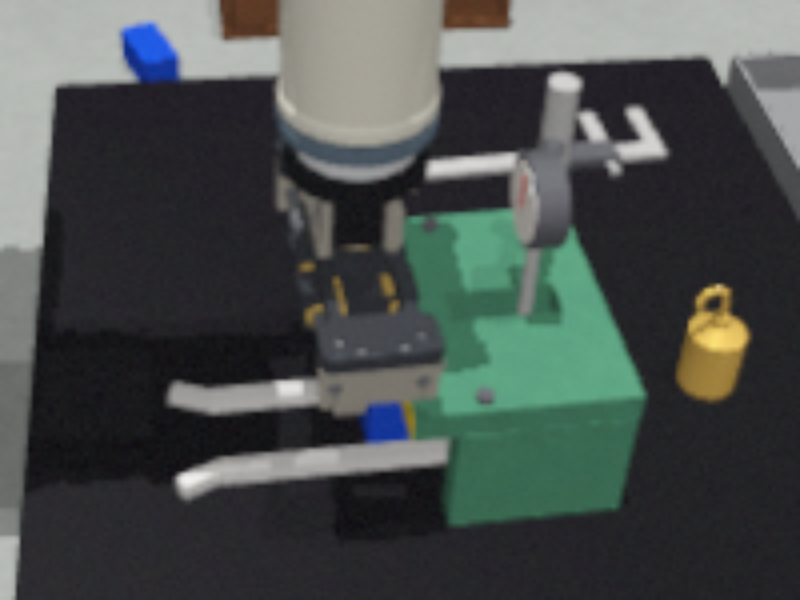

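The side view shows the block's rear corner at (385,422), partly under the yellow edge. The gripper is clear of the deck and nothing else has moved. Next I fit a small kinematic model to plan the wrist flip.

```bash
cat >> h.py <<'E'
def fk(q,P):
    L1,L2,d,h=P;A=R.from_euler('z',q[0]);B=A*R.from_euler('y',q[1]);C=A*R.from_euler('y',q[1]+q[2])
    T=C*R.from_euler('z',q[3])*R.from_euler('y',q[4])*R.from_euler('z',q[5]+np.pi/2)
    return B.apply([0,0,L1])+C.apply([0,0,L2])+T.apply([0,0,d])+[0,0,h],T
E
python3 - <<'E'
from h import *
from scipy.optimize import least_squares
st=r.read_state()
D=[([1.15262,.35366,1.63414,0,1.15518,-.00245],[.2523,.5714,.30196]),([-.009,.203,2.121,0,.817,1.508],[.4353,-.0023,.1986]),([-.04,.03,2.42,.23,.2,1.26],[.4164,-.0034,.2041]),(st["joints"],st["eef_pos"])]
f=lambda P:np.concatenate([fk(q,P)[0]-p for q,p in D])
o=least_squares(f,[.6,.45,.24,.14]);print(o.x,o.fun.round(3))
print((fk(D[3][0],o.x)[1].inv()*R.from_quat(st["eef_rot"])).magnitude(),st["joints"].round(3))
print((fk(D[2][0],o.x)[1].inv()*R.from_quat([.969,.026,.246,-.006])).magnitude())
np.save("P.npy",o.x)
E
```

```text
[0.56001819 0.45394732 0.23329215 0.19498494] [-0.005 -0.015  0.001  0.009 -0.002  0.001  0.001 -0.003 -0.004  0.009
 -0.001  0.002]
5.818742569700298e-16 [0.004 0.427 1.93  0.    0.784 1.521]
0.0034499239571109857
```

Emit:
apply_moves(rows="-0.06 0 0 0 0 0; -0.12 0 -0.05 0 0 0; -0.15 0 -0.15 0 0 0; -0.15 0 -0.3 0 0 0; -0.15 0 -0.5 0 0 0; -0.15 0 -0.7 0 0 0; -0.15 0 -0.9 0 0 0; -0.15 0 -1 0 0 0")

```text
time: 17.4
eef_pos: [0.521, 0.0022, 0.3014]
eef_rot: [1.0, 0.027, 0.002, 0.0]
ft_force: [-0.1, 0.2, -0.4]
grip_width: 0.0006
finger_force: 0.0
```

```bash
cat >> h.py <<'E'
def fk(q,P):
    L1,L2,d,h,a,e=P;A=R.from_euler('z',q[0]);B=A*R.from_euler('y',q[1]);C=A*R.from_euler('y',q[1]+q[2])
    T=C*R.from_euler('z',q[3])*R.from_euler('y',q[4])*R.from_euler('z',q[5]+np.pi/2)
    return A.apply([a,0,0])+B.apply([0,0,L1])+C.apply([e,0,L2])+T.apply([0,0,d])+[0,0,h],T
E
python3 - <<'E'
from h import *
from scipy.optimize import least_squares
st=r.read_state()
D=[([1.15262,.35366,1.63414,0,1.15518,-.00245],[.2523,.5714,.30196]),([-.009,.203,2.121,0,.817,1.508],[.4353,-.0023,.1986]),([-.04,.03,2.42,.23,.2,1.26],[.4164,-.0034,.2041]),([.004,.427,1.93,0,.784,1.521],[.5435,.0035,.1487]),(st["joints"],st["eef_pos"])]
f=lambda P:np.concatenate([fk(q,P)[0]-p for q,p in D])
o=least_squares(f,[.6,.45,.24,.14,0,0]);P=o.x;print(P.round(3),abs(o.fun).max().round(4));np.save("P.npy",P)
# goal IK, flipped
for tilt in(45,48,52):
  for tx in(-.05,.012):
    t=tcp(tx,.018,tilt);Q=rot(3,tilt)
    g=lambda q:np.r_[(fk(q,P)[0]-t)*5,(fk(q,P)[1].inv()*Q).as_rotvec()]
    b=least_squares(g,[0,.3,2.5,3.14,.8,-1.6]);print(tilt,tx,b.x.round(2),b.cost.round(6))
q=st["joints"].copy();q[3]=0;print(q.round(3))
q5=.5;start=fk([*q[:3],0,q5,q[5]],P)
p0,T0=fk(st["joints"],P)
def rel(p,T,p0,T0): return np.r_[T0.inv().apply(p-p0)/.15,(T0.inv()*T).as_rotvec(degrees=True)/60].round(2)
print("tiltrow",rel(*start,p0,T0),start[0].round(3))
pp=start
for c in range(2):
    base=pp;rows=[]
    for k in range(1,9):
        v=np.pi*(c*8+k)/16;pp=fk([*q[:3],v,q5,q[5]-v],P);rows.append(" ".join(map(str,rel(*pp,*base))))
    print("; ".join(rows));print(pp[0].round(3),pp[1].apply([0,0,.088]).round(3))
E
```

```text
[ 0.567  0.495  0.27   0.292 -0.001  0.057] 0.0016
45 -0.05 [-0.04  0.43  2.52  3.03  0.6  -1.54] 0.0
45 0.012 [-0.02  0.46  2.4   3.03  0.5  -1.53] 0.0
48 -0.05 [-0.04  0.48  2.55  3.03  0.73 -1.55] 0.0
48 0.012 [-0.03  0.49  2.43  3.04  0.61 -1.54] 0.0
52 -0.05 [-0.05  0.56  2.58  3.04  0.91 -1.57] 0.0
52 0.012 [-0.03  0.55  2.46  3.05  0.77 -1.55] 0.0
[1.000e-03 1.910e-01 1.858e+00 0.000e+00 1.089e+00 1.519e+00]
tiltrow [ 1.    0.05 -0.3  -0.03  0.56 -0.  ] [0.671 0.001 0.348]
0.02 -0.17 -0.01 0.09 0.01 -0.02; 0.07 -0.33 -0.03 0.17 0.04 -0.04; 0.15 -0.47 -0.07 0.25 0.09 -0.07; 0.25 -0.6 -0.12 0.32 0.15 -0.08; 0.37 -0.7 -0.18 0.37 0.23 -0.1; 0.51 -0.77 -0.26 0.41 0.31 -0.11; 0.65 -0.81 -0.33 0.44 0.4 -0.12; 0.8 -0.82 -0.41 0.44 0.49 -0.12
[0.73  0.13  0.462] [ 0.069  0.042 -0.035]
0.17 0.02 -0.01 -0.01 0.09 -0.02; 0.33 0.07 -0.03 -0.04 0.17 -0.04; 0.47 0.15 -0.07 -0.09 0.25 -0.07; 0.6 0.25 -0.12 -0.15 0.32 -0.08; 0.7 0.37 -0.18 -0.23 0.37 -0.1; 0.77 0.51 -0.26 -0.31 0.41 -0.11; 0.81 0.65 -0.33 -0.4 0.44 -0.12; 0.82 0.8 -0.41 -0.49 0.44 -0.12
[0.789 0.001 0.577] [0.088 0.    0.002]
```

```bash
cat >> h.py <<'E'
def rel(p,T,p0,T0): return np.r_[T0.inv().apply(p-p0)/.15,(T0.inv()*T).as_rotvec(degrees=True)/60].round(2)
E
python3 - <<'E'
from h import *
P=np.load("P.npy");st=r.read_state();p0,T0=np.array(st["eef_pos"]),R.from_quat(st["eef_rot"])
q=np.array([0,-.1,2.0]);q5=.5;pp=fk([*q,0,q5,1.519],P)
print(rel(*pp,p0,T0),pp[0].round(3))
for c in range(2):
    base=pp;rows=[]
    for k in range(1,9):
        v=np.pi*(c*8+k)/16;pp=fk([*q,v,q5,1.519-v],P);rows.append(" ".join(map(str,rel(*pp,*base))))
    print("; ".join(rows));print(pp[0].round(3))
E
```

```text
[ 0.36  0.03 -0.95 -0.04  0.7   0.  ] [ 0.574 -0.     0.444]
0.02 -0.17 -0.01 0.09 0.01 -0.02; 0.07 -0.33 -0.03 0.17 0.04 -0.04; 0.15 -0.47 -0.07 0.25 0.09 -0.07; 0.25 -0.6 -0.12 0.32 0.15 -0.08; 0.37 -0.7 -0.18 0.37 0.22 -0.1; 0.51 -0.77 -0.26 0.41 0.31 -0.11; 0.65 -0.81 -0.33 0.44 0.4 -0.12; 0.8 -0.82 -0.41 0.44 0.49 -0.12
[0.616 0.129 0.566]
0.17 0.02 -0.01 -0.01 0.09 -0.02; 0.33 0.07 -0.03 -0.04 0.17 -0.04; 0.47 0.15 -0.07 -0.09 0.25 -0.07; 0.6 0.25 -0.12 -0.15 0.32 -0.08; 0.7 0.37 -0.18 -0.22 0.37 -0.1; 0.77 0.51 -0.26 -0.31 0.41 -0.11; 0.81 0.65 -0.33 -0.4 0.44 -0.12; 0.82 0.8 -0.41 -0.49 0.44 -0.12
[0.658 0.    0.688]
```

Emit:
apply_moves(rows="0 0 -0.15 0 0.05 0; 0.02 0 -0.32 -0.01 0.15 0; 0.06 0 -0.48 -0.01 0.25 0; 0.12 0.01 -0.63 -0.02 0.36 0; 0.2 0.02 -0.76 -0.03 0.48 0; 0.28 0.02 -0.87 -0.03 0.6 0; 0.36 0.03 -0.95 -0.04 0.7 0; 0.36 0.03 -0.95 -0.04 0.7 0")

```text
time: 18.4
eef_pos: [0.5739, 0.0006, 0.4413]
eef_rot: [0.933, 0.025, 0.359, 0.011]
ft_force: [-0.9, -0.0, 0.1]
grip_width: 0.0004
finger_force: 0.0
```

Emit:
apply_moves(rows="0.02 -0.17 -0.01 0.09 0.01 -0.02; 0.07 -0.33 -0.03 0.17 0.04 -0.04; 0.15 -0.47 -0.07 0.25 0.09 -0.07; 0.25 -0.6 -0.12 0.32 0.15 -0.08; 0.37 -0.7 -0.18 0.37 0.22 -0.1; 0.51 -0.77 -0.26 0.41 0.31 -0.11; 0.65 -0.81 -0.33 0.44 0.4 -0.12; 0.8 -0.82 -0.41 0.44 0.49 -0.12")

```text
time: 19.4
eef_pos: [0.6176, 0.1308, 0.5631]
eef_rot: [0.786, 0.165, 0.566, -0.186]
ft_force: [0.1, 0.6, -0.1]
grip_width: 0.0007
finger_force: 0.0
```

```bash
python3 -c "
from h import *
print(r.read_state()['joints'].round(3))"
```

```text
[-2.000e-03 -9.600e-02  2.002e+00  1.569e+00  5.020e-01 -5.500e-02]
```

The joints follow the plan, with q4 at 1.57.

Emit:
apply_moves(rows="0.17 0.02 -0.01 -0.01 0.09 -0.02; 0.33 0.07 -0.03 -0.04 0.17 -0.04; 0.47 0.15 -0.07 -0.09 0.25 -0.07; 0.6 0.25 -0.12 -0.15 0.32 -0.08; 0.7 0.37 -0.18 -0.22 0.37 -0.1; 0.77 0.51 -0.26 -0.31 0.41 -0.11; 0.81 0.65 -0.33 -0.4 0.44 -0.12; 0.82 0.8 -0.41 -0.49 0.44 -0.12")

```text
time: 20.4
eef_pos: [0.6604, 0.0009, 0.6855]
eef_rot: [0.647, 0.018, 0.762, 0.023]
ft_force: [-0.4, -0.4, 0.0]
grip_width: 0.0005
finger_force: 0.0
```

```bash
python3 - <<'E'
from h import *
from scipy.optimize import least_squares
P=np.load("P.npy");st=r.read_state();q=st["joints"];print(q.round(3),st["eef_pos"])
p0,T0=fk(q,P);print((p0-st["eef_pos"]).round(4))
# joint-space path to a point above start: tilt 48, tip lane -.055, tip 80 mm up
def ik(t,Q,q0): 
    b=least_squares(lambda q:np.r_[(fk(q,P)[0]-t)*5,(fk(q,P)[1].inv()*Q).as_rotvec()],q0);return b.x,b.cost
g,c=ik(tcp(-.055,.09,48),rot(3,48),[0,.3,2.5,3.1,.7,-1.6]);print("goal",g.round(2),c, tcp(-.055,.09,48))
n=4;pp=(p0,T0)
for i in range(1,n+1):
    base=pp;rows=[]
    for k in (4,8):
        pp=fk(q+(g-q)*((i-1)*8+k)/(8*n),P);rows.append(" ".join(map(str,rel(*pp,*base))))
    print("; ".join(rows),pp[0].round(3),"tip",(pp[0]+pp[1].apply([0,0,.088])).round(3))
E
```

```text
[ 0.    -0.096  2.003  3.147  0.5   -1.635] [0.66044437 0.00086145 0.68551205]
[-0.0015 -0.0015 -0.0018]
goal [-0.05  0.21  2.54  2.97  0.44 -1.48] 6.879025502205543e-28 [np.float64(0.4541175037351868), np.float64(-0.001244123572653332), np.float64(0.18888349335957952)]
-0.48 -0.02 -0.08 0.01 -0.11 -0.0; -0.95 -0.04 -0.22 0.02 -0.21 0.0 [ 0.65  -0.003  0.538] tip [ 0.738 -0.002  0.533]
-0.47 -0.02 -0.08 0.01 -0.11 0.0; -0.91 -0.05 -0.21 0.02 -0.21 0.01 [ 0.61  -0.004  0.403] tip [ 0.695 -0.003  0.378]
-0.45 -0.03 -0.08 0.01 -0.11 0.01; -0.88 -0.05 -0.21 0.02 -0.21 0.01 [ 0.544 -0.004  0.285] tip [ 0.62  -0.001  0.242]
-0.43 -0.03 -0.08 0.01 -0.11 0.01; -0.85 -0.06 -0.21 0.02 -0.21 0.02 [ 0.454 -0.001  0.189] tip [0.519 0.002 0.13 ]
```

```bash
python3 - <<'E'
from h import *
from scipy.optimize import least_squares
P=np.load("P.npy");st=r.read_state()
def ik(t,Q,q0): 
    b=least_squares(lambda q:np.r_[(fk(q,P)[0]-t)*5,(fk(q,P)[1].inv()*Q).as_rotvec()],q0);return b.x.round(2),b.cost.round(6)
p0=np.array(st["eef_pos"])
for tl in(48,60,70):
  for z in (.2,.14,.09): print(tl,z,*ik(tcp(-.055,z,tl),rot(3,tl),[0,.1,2.4,3.1,.5,-1.6]))
for i,(t,tl) in enumerate([(p0+(np.array(tcp(-.055,.2,70))-p0)*f,90-tt) for f,tt in((.33,8),(.66,14),(1,20))]):print(t.round(3),tl,*ik(t,rot(3,tl),[0,.1,2.2,3.1,.5,-1.6]))
t=np.array(tcp(-.055,.2,70));plan(t,3,70,3)
E
```

```text
48 0.2 [-0.05 -0.13  2.44  4.76 -0.07 -3.26] 0.0
48 0.14 [-0.05  0.04  2.5   2.83  0.24 -1.34] 0.0
48 0.09 [-0.05  0.21  2.54  2.97  0.44 -1.48] 0.0
60 0.2 [-0.07 -0.04  2.58  2.9   0.45 -1.42] 0.0
60 0.14 [-0.07  0.2   2.63  2.99  0.74 -1.52] 0.0
60 0.09 [-0.07  0.44  2.65  3.02  0.99 -1.56] 0.0
70 0.2 [-0.08  0.16  2.68  2.98  0.92 -1.52] 0.0
70 0.14 [-0.08  0.48  2.7   3.01  1.26 -1.58] 0.0
70 0.09 [-0.08  0.75  2.69  3.01  1.52 -1.61] 0.0
[ 0.587 -0.     0.548] 82 [-0.04 -0.18  2.19  2.83  0.32 -1.29] 0.0
[ 0.513 -0.001  0.411] 76 [-0.06 -0.13  2.44  2.92  0.51 -1.4 ] 0.0
[ 0.437 -0.002  0.27 ] 70 [-0.08  0.16  2.68  2.98  0.92 -1.52] 0.0
20.4 now [0.6604 0.0009 0.6855] [-0.163  0.059  0.985]
[-0.829 -0.041 -0.641] [ 0.022 -0.163  0.017]
[-0.926 -0.039 -0.49 ] [ 0.022 -0.163  0.017]
[-0.996 -0.032 -0.325] [ 0.022 -0.163  0.017]
```

```bash
python3 - <<'E'
from h import *
plan(tcp(-.055,.2,60),3,60,3)
E
```

```text
20.4 now [0.6604 0.0009 0.6855] [-0.163  0.059  0.985]
[-0.801 -0.04  -0.622] [ 0.024 -0.218  0.015]
[-0.921 -0.04  -0.423] [ 0.024 -0.218  0.015]
[-0.993 -0.033 -0.202] [ 0.024 -0.218  0.015]
```

Emit:
apply_moves(rows="-0.1 0 -0.08 0 -0.03 0; -0.2 -0.01 -0.16 0.01 -0.05 0; -0.32 -0.02 -0.25 0.01 -0.08 0.01; -0.44 -0.02 -0.34 0.01 -0.12 0.01; -0.56 -0.03 -0.44 0.02 -0.15 0.01; -0.68 -0.04 -0.53 0.02 -0.18 0.01; -0.8 -0.04 -0.622 0.02 -0.218 0.015; -0.8 -0.04 -0.622 0.02 -0.218 0.015")

```text
time: 21.4
eef_pos: [0.5867, 0.0005, 0.5498]
eef_rot: [0.731, 0.019, 0.682, 0.011]
ft_force: [0.2, -0.3, 0.1]
grip_width: 0.0004
finger_force: 0.0
```

Emit:
apply_moves(rows="-0.12 0 -0.05 0 -0.03 0; -0.25 -0.01 -0.11 0.01 -0.06 0; -0.38 -0.02 -0.17 0.01 -0.09 0.01; -0.51 -0.02 -0.23 0.01 -0.12 0.01; -0.65 -0.03 -0.3 0.02 -0.15 0.01; -0.79 -0.04 -0.36 0.02 -0.18 0.01; -0.92 -0.04 -0.423 0.02 -0.218 0.015; -0.92 -0.04 -0.423 0.02 -0.218 0.015")

```text
time: 22.4
eef_pos: [0.5141, -0.0002, 0.4164]
eef_rot: [0.804, 0.019, 0.594, 0.001]
ft_force: [0.5, -0.3, 0.3]
grip_width: 0.0003
finger_force: 0.0
```

Emit:
apply_moves(rows="-0.12 0 -0.02 0 -0.03 0; -0.26 -0.01 -0.05 0.01 -0.06 0; -0.4 -0.02 -0.08 0.01 -0.09 0.01; -0.55 -0.02 -0.11 0.01 -0.12 0.01; -0.7 -0.03 -0.14 0.02 -0.15 0.01; -0.85 -0.03 -0.17 0.02 -0.18 0.01; -0.99 -0.03 -0.2 0.02 -0.218 0.015; -0.99 -0.03 -0.2 0.02 -0.218 0.015")

```text
time: 23.4
eef_pos: [0.4419, -0.0012, 0.283]
eef_rot: [0.867, 0.019, 0.498, -0.01]
ft_force: [0.6, -0.2, 0.2]
grip_width: 0.0003
finger_force: 0.0
```

```bash
python3 - <<'E'
from h import *
print(r.read_state()['joints'].round(2));plan(tcp(-.055,.09,50),3,50)
E
```

```text
[-0.06 -0.04  2.58  2.94  0.45 -1.44]
23.4 now [ 0.4419 -0.0012  0.283 ] [0.504 0.023 0.863]
[-0.521  0.003  0.383] [ 0.008 -0.162 -0.004]
```

Emit:
apply_moves(rows="-0.07 0 0.05 0 -0.02 0; -0.14 0 0.1 0 -0.04 0; -0.21 0 0.15 0 -0.06 0; -0.28 0 0.2 0 -0.08 0; -0.36 0 0.25 0 -0.1 0; -0.43 0 0.31 0.01 -0.13 0; -0.52 0 0.383 0.008 -0.162 -0.004; -0.52 0 0.383 0.008 -0.162 -0.004")

```text
time: 24.4
eef_pos: [0.4537, -0.0008, 0.1872]
eef_rot: [0.906, 0.024, 0.423, -0.011]
ft_force: [-0.6, 0.5, 0.5]
grip_width: 0.0004
finger_force: 0.0
```

```bash
python3 - <<'E'
from h import *
print(r.read_state()['joints'].round(2));plan(tcp(-.045,.018,50),3,50);plan(tcp(.0125,.018,50),3,50)
E
```

```text
[-0.05  0.24  2.56  2.98  0.53 -1.5 ]
24.4 now [ 0.4537 -0.0008  0.1872] [0.641 0.034 0.767]
[-0.335  0.004  0.354] [-0.001 -0.001  0.   ]
24.4 now [ 0.4537 -0.0008  0.1872] [0.641 0.034 0.767]
[-0.089  0.004  0.648] [-0.001 -0.001  0.   ]
```

Now I lower behind the block.

Emit:
apply_moves(rows="-0.04 0 0.04 0 0 0; -0.09 0 0.1 0 0 0; -0.14 0 0.15 0 0 0; -0.19 0 0.2 0 0 0; -0.24 0 0.25 0 0 0; -0.29 0 0.3 0 0 0; -0.32 0 0.34 0 0 0; -0.335 0.004 0.354 0 0 0")

```text
time: 25.4
eef_pos: [0.462, -0.0009, 0.1153]
eef_rot: [0.905, 0.024, 0.424, -0.011]
ft_force: [0.2, -0.1, 0.1]
grip_width: 0.0006
finger_force: 0.0
```

```bash
python3 - <<'E'
from h import *
st=r.read_state();print(st['joints'].round(2))
plan(tcp(-.0,.018,50),3,50);plan(tcp(.0125,.018,50),3,50)
s=r.snapshot("side");f=s["frame"][:,:,::-1]
cv2.imwrite("pics/s4.png",cv2.resize(f[120:270,190:390],(800,600)))
E
```

```text
[-0.05  0.52  2.56  3.03  0.82 -1.56]
25.4 now [ 0.462  -0.0009  0.1153] [0.639 0.034 0.768]
[ 0.189 -0.001  0.234] [-0.    -0.003  0.   ]
25.4 now [ 0.462  -0.0009  0.1153] [0.639 0.034 0.768]
[ 0.242 -0.001  0.298] [-0.    -0.003  0.   ]
```

View pics/s4.png

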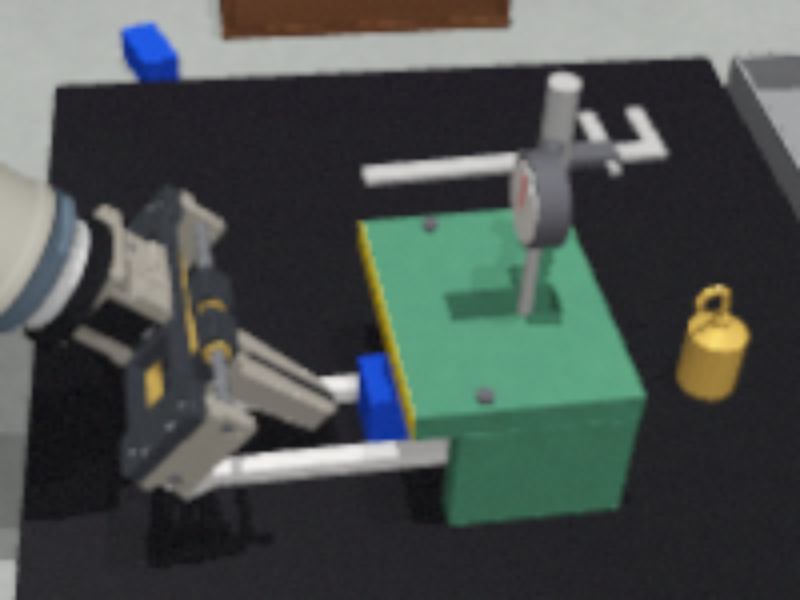

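The side view shows the closed, tilted fingertips at (330,415), behind the block's rear face at about (380,400), with room under the yellow edge. I'll push slowly.

Emit:
apply_moves(rows="0.02 0 0.03 0 0 0; 0.05 0 0.06 0 0 0; 0.07 0 0.09 0 0 0; 0.1 0 0.12 0 0 0; 0.12 0 0.15 0 0 0; 0.145 0 0.18 0 0 0; 0.17 0 0.21 0 0 0; 0.189 0 0.234 0 0 0")

```text
time: 26.45
eef_pos: [0.5074, 0.0015, 0.115]
eef_rot: [0.905, 0.024, 0.424, -0.011]
ft_force: [-5.0, 0.4, 3.7]
grip_width: 0.0003
finger_force: 2.4
```

Emit:
apply_moves(rows="0.006 0 0.007 0 0 0; 0.012 0 0.015 0 0 0; 0.018 0 0.022 0 0 0; 0.024 0 0.03 0 0 0; 0.03 0 0.037 0 0 0; 0.035 0 0.043 0 0 0; 0.04 0 0.05 0 0 0; 0.043 0 0.053 0 0 0")

```text
time: 27.45
eef_pos: [0.5173, 0.002, 0.1148]
eef_rot: [0.905, 0.024, 0.424, -0.011]
ft_force: [-4.7, -0.0, 3.5]
grip_width: 0.0004
finger_force: 2.2
```

```bash
python3 - <<'E'
from h import *
st=r.read_state();print(st['joints'].round(2),st["ft_force"])
plan(tcp(.0136,.018,50),3,50);plan(tcp(.02,.018,50),3,50)
E
```

```text
[-0.03  0.52  2.45  3.04  0.71 -1.55] [-4.70579375 -0.02704874  3.46216452]
27.45 now [0.5173 0.002  0.1148] [0.639 0.034 0.768]
[ 0.013 -0.001  0.018] [-0.    -0.003  0.   ]
27.45 now [0.5173 0.002  0.1148] [0.639 0.034 0.768]
[ 0.04  -0.001  0.051] [-0.    -0.003  0.   ]
```

Emit:
apply_moves(rows="0.002 0 0.002 0 0 0; 0.004 0 0.005 0 0 0; 0.006 0 0.007 0 0 0; 0.008 0 0.01 0 0 0; 0.01 0 0.012 0 0 0; 0.012 0 0.015 0 0 0; 0.013 0 0.016 0 0 0; 0.013 0 0.016 0 0 0")

```text
time: 28.45
eef_pos: [0.5203, 0.0021, 0.1148]
eef_rot: [0.905, 0.024, 0.424, -0.011]
ft_force: [-5.3, -0.0, 3.3]
grip_width: 0.0005
finger_force: 2.4
```

Emit:
apply_moves(rows="0.001 0 0.001 0 0 0; 0.002 0 0.003 0 0 0; 0.003 0 0.004 0 0 0; 0.005 0 0.006 0 0 0; 0.006 0 0.007 0 0 0; 0.008 0 0.009 0 0 0; 0.008 0 0.01 0 0 0; 0.008 0 0.01 0 0 0")

```text
time: 29.45
eef_pos: [0.5208, 0.0022, 0.1144]
eef_rot: [0.906, 0.024, 0.423, -0.011]
ft_force: [-12.8, -1.8, 8.8]
grip_width: 0.0004
finger_force: 6.4
```

The force rose and motion stopped exactly where home is expected (rear end at lane x≈+20 mm), so the block is against the stop. I'll back off along the lane and look.

Emit:
apply_moves(rows="-0.01 0 -0.013 0 0 0; -0.04 0 -0.05 0 0 0; -0.08 0 -0.1 0 0 0; -0.13 0 -0.16 0 0 0; -0.18 0 -0.22 0 0 0; -0.22 0 -0.27 0 0 0; -0.25 0 -0.31 0 0 0; -0.25 0 -0.31 0 0 0")

```text
time: 30.45
eef_pos: [0.4621, -0.0009, 0.1156]
eef_rot: [0.905, 0.024, 0.424, -0.011]
ft_force: [0.6, 0.6, 0.6]
grip_width: 0.0004
finger_force: 0.0
```

```bash
python3 - <<'E'
from h import *
st=r.read_state();print(st["ft_force"],st["eef_pos"])
A=r.snapshot("side")["frame"][120:270,190:390,::-1];B=r.snapshot("scene")["frame"][160:260,160:293,::-1]
cv2.imwrite("pics/s5.png",np.hstack([cv2.resize(A,(400,300)),cv2.resize(B,(400,300))]))
E
```

```text
[0.59748897 0.56691339 0.64567816] [ 0.46206108 -0.0009491   0.11560317]
```

View pics/s5.png

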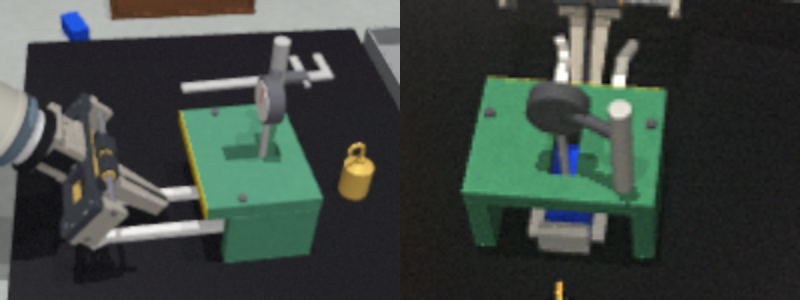

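The side view shows the gripper clear, with the block out of sight under the deck. In the scene view (right half) the blue block shows through the window at (565,160) and sits against the stop at (568,215), straight in the lane. I'm handing in.

```bash
python3 -c "
from cell import r
print(r.hand_in())"
```

```text
the job is handed in; nothing more can be done
None
```

The blue block is in the lane under the bridge, pushed home against the end stop and released; the job was handed in at about 30.5 s, and the hand-in gave no verdict.

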